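# Hold the service key turned on the coffee-corner rinse unit

### The job

Start the rinse of the low white rinse unit. First turn the orange turnbutton a full quarter turn clockwise, so that it lies across the edge of the closed tablet hatch and secures it; then take the red service key from its wooden rest, push it fully home into the brass lock plate, working it past the sticky pins with a small wiggle where it sticks, and turn it a quarter turn clockwise to the stop. The lock springs back, so finish while still gripping the key and holding it fully turned; do not shift the mug, the canister or the sweetener caddy.

Things in the scene. Friction and masses are not known exactly. Their poses are not given: they have to be found in the camera images.
- rinse_unit: Fixed white cabinet 240 x 240 mm, deck 90 mm above the counter. Origin: centre of its underside; z up, x away from the robot at yaw 0. On the deck, in its axes (mm): brass lock plate 50 x 50 at (-40, 65); turnbutton pivot at (-30, -55); shut hatch lid 100 x 100, 7.5 high, x = -10 to 90, centred on y = -55; round rinser 84 wide, 8 high at (60, 60).
- keyway (a point): Centre of the key slot, at the brass plate's top face (6 mm above the deck, 96 mm above the counter). Slot 16 mm along the point's x, 6 mm along its y, 2 mm chamfer; z up; axes parallel to the rinse unit's, never turn. Below the 6 mm plate is the plug with its slot, 15.8 x 5.8 mm. Only with the key home (collar on the plate) is its wide blade wholly below the plate and free to turn.
- lock_plug (a joint): Turn of the lock plug, rad: 0 = its slot in line with the plate's (start), 1.57 = stop, a quarter turn clockwise seen from above. A spring turns it back: 0.03 N m at 0, 0.11 N m at the stop. The key has up to about 0.2 rad of play in the plug, so turn the key some 0.2 rad more than a quarter to bring the plug to its stop.
- turnbutton_top (a point): Pivot of the orange turnbutton (vertical axis), at the centre of its top face, 27.5 mm above the deck, 117.5 mm above the counter. The bar, centred on the pivot, is 70 mm long (the point's y), 12 mm wide (x), 18 mm tall; 9.5 mm free below it. The point turns with the bar; z up.
- turnbutton (a joint): Turn of the turnbutton, rad, growing clockwise from above: 0 = the bar lies along the unit's y beside the lid's front edge (lid free); 1.57 = stop, the bar lies along the unit's x, one half over the lid's edge (secured). Starts between 0 and 0.3, stays where it is left, takes 0.06 N m.
- hatch_lid (a joint): Hinge of the blue tablet hatch lid, rad: 0 = shut (start), grows as the lid opens upward about its far edge. It falls shut by its weight and is to stay shut.
- key: Key, 68 mm tall, 45 g, upright in its rest. Origin: blade tip; z up. Steel blade 14 (x) by 4 mm (y), round tip, to z = 14 mm; shank 5 mm thick; collar 24 mm wide at z = 22.5 to 25.5; flat red bow 28 (x) by 10 mm (y), z = 25.5 to 68: grip it across the 10 mm. Half a turn about z is the same. Tip 11.5 mm above the counter in the rest, 22.5 mm below point keyway when home.
- key_rest: Wooden block 60 x 50 x 34 mm, fixed to the counter, either left or right of the rinse unit; its slot (16 x 6 mm, along its x) holds the key, with its axes parallel to the key's. Origin: centre of its underside.
- mug: White mug, 80 mm wide, 90 mm high, handle to its +y; stands on the side of the rinse unit where the key rest is not. Origin: centre of its underside. Leave alone.
- canister: White canister with grey cap, 90 mm wide, 130 mm high. Origin: centre of its underside. Leave alone.
- sweetener_caddy: Open glass caddy 80 x 60 x 50 mm. Origin: centre of its underside. Leave alone.
- lock_pins (a point): Middle of the plug's slot, 17 mm below the plate's top, unseen. Two sprung, sticky pins stick out from the slot's short ends, 13 and 18.5 mm below the plate's top (one from +x, one from -x of the keyway); the blade pushes them about 2 mm aside. Pushed straight down the key sticks, then jumps past at some 20 N; rocked about 1 mm to and fro along the slot it needs under 10 N.
Things that resemble listed ones, but are neither listed nor needed, are in the scene too. Of the things like the key, leave any that is blue or green; of the rest the smaller one is meant.

How it is judged (in metres and radians):
On the way, in this order (a step that is already met when the one before it is completed fails the run):
1. the turnbutton is turned across the edge of the hatch lid, the key not yet in the lock (value of joint turnbutton above 1.4 rad and value of joint hatch_lid below 0.05 rad and horizontal distance between key and keyway above 0.03 m), for 0.2 s.
2. the key is fully home in the lock, not yet turned (z of key in the frame of keyway below -0.02 m and horizontal distance between key and keyway below 0.004 m and value of joint lock_plug below 0.5 rad), for 0.05 s.
3. the lock is turned a quarter with the key (value of joint lock_plug above 1.4 rad and z of key in the frame of keyway below -0.0185 m), for 0.3 s.
At the end, for the whole second after the job is handed in: Key gripped (over 2 N) in the lock: tip 18.5 mm or more below the plate's top, within 4 mm of the slot's centre, tilt under 0.2 rad; lock plug held beyond 1.4 of 1.57 rad; turnbutton across the hatch edge (beyond 1.4 of 1.57 rad); hatch lid shut (below 0.05 rad) (all of step 3 and horizontal distance between key and keyway below 0.004 m and angle between key's own z axis and vertical below 0.2 rad and contact force between the fingers and key above 2 N and value of joint turnbutton above 1.4 rad and value of joint hatch_lid below 0.05 rad); the arm keeps its last pose, push and grip.
It fails at once if the mug, canister or caddy is shifted by more than 25 mm (distance of any of mug, canister, sweetener_caddy from where it was at the start of the episode above 0.025 m).
It also fails if it takes over 69 s, if anything falls off the work surface, if the arm or the gripper's body presses on something with over 40 N, if the wrist force passes 120 N, or if a joint passes its speed limit or range.

### The arm

A 6-joint arm with a two-finger parallel gripper is mounted at the origin on the work surface. World frame = base frame: x ahead of the robot, y to its left, z up, the work surface at z = 0. Lengths are in m, angles in degrees, forces in N, time in s.
With the tool pointing down it reaches from about 0.25 to 0.725 m from the base axis. Payload 9.7 kg.
Tool frame: the origin (TCP) lies on the centre line of the jaws, within the pads' length; the fingertips stand bot.nose_length ahead of it and the grasp point (between the pads) lies 11 mm behind it (bot.nose_length is the distance from the TCP to the fingertips, in m); z points along the fingers, y is the line along which they close (so a half turn about z gives the same grasp; the last joint's range is limited). The gripper opens to 85 mm and grips with 20 to 120 N. Pads are 22 mm wide; open, the fingers measure 114 mm over their backs; the gripper's body (76 mm by 85 mm) begins 54 mm behind the grasp point. The pads swing forward as they close: fully open they stand 13 mm farther back than shut.
Start: joints at [-76.604, 4.979, 10.078, 95.1, 0, 90], TCP at [0.127, -0.535, 0.239] pointing down, gripper open.
Joint ranges: [-179.16, 179.16], [-48.56, 103.87], [-65.8, 70.77], [-126.05, 130.52], [-82.76, 87.17], [-180, 180]. Speed limits (degrees/s): [127.2, 127.2, 147.25, 180, 180, 180].

### API

Orientations are given as [roll, pitch, yaw] about the fixed x, y, z axes, in that order (R = Rz(yaw) Ry(pitch) Rx(roll)).
In Python, from workcell import bot gives the robot as it stands. The module is installed in compiled form; this text tells all that it offers.
- The arm moves only by the shell command python3 -m inch 'ROWS' [OPENING] [FORCE]. ROWS is JSON, a list of rows, each a list of 4 numbers: the shift along the world's x, y, z in cm, then the turn about the world's z in degrees. A call has exactly 8 rows; each row is the pose to reach, as a shift and turn from the pose commanded when the call began; what a row does not reach only later rows make up. A row lasts 1/8 s, in which the tool goes at most 62.5 mm and 10.7 degrees, less where a joint would pass 70% of its speed; a pose out of reach is approached as far as the arm can. A call with a gripper value outside its range is refused whole. OPENING is the finger opening in cm, from 0 to 8.54, set as the call begins (- or left out, the last holds). The fingers move at their own pace and stop on an object; FORCE is the grip in N (left out, the last holds). Time passes only in rows, so rows that repeat a pose let the fingers close, or fill a call up. It gives the time, the measured TCP pose, the force, the opening and the grip force at its end, in the units of the state.
- bot.get_obs(): the state, without advancing time (a new reading comes with each control period).
- bot.camera(name): name is "scene" or "top"; returns a dict with "img" (480x640x3 uint8, red, green, blue), "fovy" (degrees; the focal length in pixels is half the picture's height over the tangent of half this angle, whatever the lens; pixels are square), "cx", "cy" (the principal point, pixels), "dist" ([k1, k2, p1, p2, k3] as OpenCV has them; the pictures are not rectified), "R" (3x3) and "t" (3): a world point X has camera coordinates R X + t. Camera axes: x right, y down, z forward; pixel columns grow to the right and rows downward; lengths in m; the calibration is good to about 2 mm. A picture is of the moment at which its call begins. There is no depth.
- bot.job_done(): hands the job in; it is judged then, once.
Trained networks look in a picture, given as the dict that the camera call returned (one of the last four; its "shot" number tells which), for a name from the list of things; names that differ only in an ending like _2 or _b are one class to them, and where a whole thing is asked for, a point or a joint stands for the part that bears it (a point fixed in the world has none). Each returns a list of dicts, best first, with "score" (0 to 1); they miss things now and then, are a little off and sometimes report something else, mostly with a low value. They report only what shows in the picture. A call takes as long as a camera call. They do not tell look-alikes from the thing itself.
- bot.find_in(thing, picture): "point" ([column, row] in pixels, amid what is visible of it).
- bot.landmark_of(thing, picture): "point" ([column, row] in pixels: a listed point, or the origin of a listed thing).
The state is a dict: "time": time; "q": joint angles; "qd": joint speeds; "joint_efforts": joint torques, N m; "ee_pos": TCP position; "tcp_rot": TCP orientation; "wrist_force": force on the tool from outside, world axes, zero at the start; "torque": the same for the moment, N m; "opening": finger opening in m; "grasp_force": force on a finger pad.
Only numpy, scipy, OpenCV 4.12 (cv2) and the standard library are available. Lean on these libraries where they do the work, as an engineer would, in place of code of your own. Each camera call takes 0.05 s, during which the arm holds its last target. There are 200 camera calls.

## Working session

There is one attempt and no reset: what is moved stays moved. The work goes in short steps, Python scripts to look and compute and a shell command to move; the robot and the scene stay as the last step left them, time stands still between calls to the robot, and variables do not carry over. Pictures are saved under pics/ and viewed, at most 10 in all, crops included, and the job is handed in when it is done.

```bash
mkdir -p pics; cat > h.py <<'E'
import numpy as np, cv2
from workcell import bot
def K(c):
    f=240/np.tan(np.radians(c["fovy"])/2); return np.array([[f,0,c["cx"]],[0,f,c["cy"]],[0,0,1.]])
def ray(c,p):
    u=cv2.undistortPoints(np.array([[p]],float),K(c),np.array(c["dist"],float))[0,0]
    R=np.array(c["R"]);t=np.array(c["t"]); return -R.T@t, R.T@np.array([u[0],u[1],1.])
def atz(c,p,z):
    o,d=ray(c,p); return o+d*(z-o[2])/d[2]
def proj(c,X):
    R=np.array(c["R"]); return cv2.projectPoints(np.array(X,float).reshape(-1,3),cv2.Rodrigues(R)[0],np.array(c["t"],float),K(c),np.array(c["dist"],float))[0][:,0]
def tri(c1,p1,c2,p2):
    o1,d1=ray(c1,p1);o2,d2=ray(c2,p2);A=np.stack([d1,-d2],1);s=np.linalg.lstsq(A,o2-o1,rcond=None)[0]
    a=o1+d1*s[0];b=o2+d2*s[1]; return (a+b)/2,np.linalg.norm(a-b)
def save(c,n): cv2.imwrite("pics/"+n,cv2.cvtColor(c["img"],cv2.COLOR_RGB2BGR))
E
python3 - <<'E'
from h import *
S=bot.camera("scene");T=bot.camera("top");save(S,"s0.png");save(T,"t0.png")
print(bot.nose_length)
H=dict(rinse_unit=0,keyway=.096,turnbutton_top=.1175,key=.0115,key_rest=0,mug=0,canister=0,sweetener_caddy=0)
for n,z in H.items():
    for nm,c in(("S",S),("T",T)):
        for r in bot.landmark_of(n,c)[:4]: print(n,nm,round(r["score"],2),np.round(r["point"],1),atz(c,r["point"],z).round(4))
for nm,c in(("S",S),("T",T)): print(nm,(-np.array(c["R"]).T@c["t"]).round(3))
print(bot.get_obs()["tcp_rot"])
E
```

```text
0.008
rinse_unit S 0.97 [284.9 275.2] [0.5462 0.0249 0.    ]
rinse_unit T 0.79 [314.4 232.5] [0.5394 0.0286 0.    ]
keyway S 0.97 [323.3 246.5] [0.4954 0.0794 0.096 ]
keyway T 0.65 [283.6 243.5] [0.5044 0.0868 0.096 ]
turnbutton_top S 0.76 [274.9 214.2] [ 0.51   -0.0308  0.1175]
turnbutton_top T 0.72 [344.6 239.1] [ 0.5124 -0.0294  0.1175]
turnbutton_top T 0.53 [479.3 255.9] [ 0.4849 -0.2858  0.1175]
key S 0.84 [416.4 344.6] [0.5059 0.3161 0.0115]
key S 0.51 [474.7 337.8] [0.4225 0.3911 0.0115]
key S 0.48 [443.1 313. ] [0.4164 0.3174 0.0115]
key T 0.72 [170.3 289. ] [0.4154 0.3233 0.0115]
key T 0.67 [163.7 331.8] [0.3275 0.3335 0.0115]
key T 0.65 [172.1 245.4] [0.5058 0.3235 0.0115]
key T 0.49 [137.1 287.6] [0.4167 0.393  0.0115]
key_rest S 0.9 [447.4 314.6] [0.4069 0.324  0.    ]
key_rest S 0.46 [326.6 255. ] [0.4518 0.057  0.    ]
key_rest T 0.67 [169.6 292. ] [0.4095 0.3274 0.    ]
mug S 0.91 [188.6 178.7] [ 0.4946 -0.3179  0.    ]
mug T 0.98 [478.6 259.8] [ 0.488 -0.317  0.   ]
canister S 0.69 [161.1 217.8] [ 0.6124 -0.2777 -0.    ]
canister T 0.61 [455.5 207.7] [ 0.5978 -0.2689  0.    ]
sweetener_caddy S 0.74 [350.5 383.8] [0.6421 0.2684 0.    ]
sweetener_caddy T 0.74 [345.4 234.9] [ 0.5355 -0.0363  0.    ]
sweetener_caddy T 0.6 [197.1 186.1] [0.6342 0.2789 0.    ]
S [1.012 0.462 0.983]
T [0.379 0.021 1.217]
[1.79999859e+02 8.57552598e-04 1.33929373e+01]
```

View pics/s0.png

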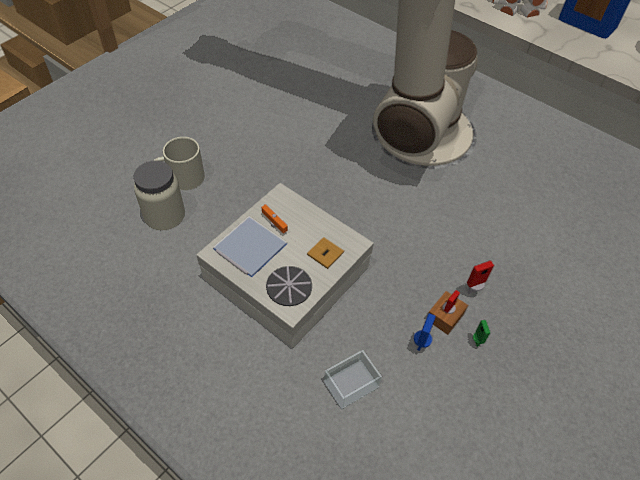

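View pics/t0.png

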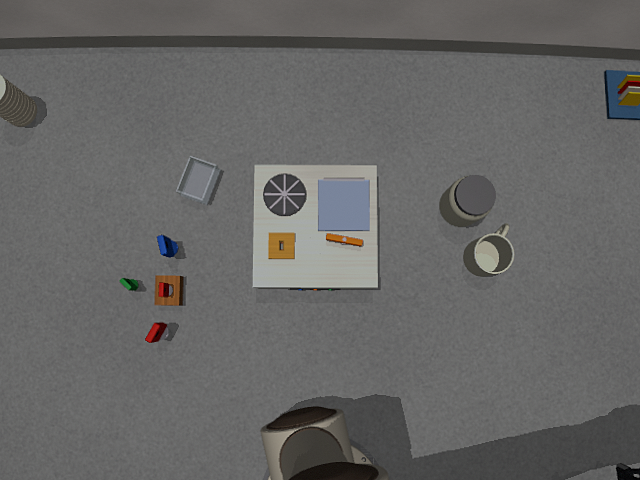

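The scene shows the small red key in the wooden rest (top 165,290), with look-alikes: a larger red one (157,332), a blue one (167,245) and a green one (129,284). The plate is at (282,246), the turnbutton at (345,240), and the lid is shut. Next I'll refine these by colour segmentation.

```bash
cat > seg.py <<'E'
from h import *
def blob(c,lo,hi,near,rad=40):
    hsv=cv2.cvtColor(c["img"],cv2.COLOR_RGB2HSV); m=cv2.inRange(hsv,np.array(lo),np.array(hi))
    k=np.zeros_like(m); cv2.circle(k,tuple(int(v) for v in near),rad,255,-1); m&=k
    n,l,s,ce=cv2.connectedComponentsWithStats(m); i=1+np.argmax(s[1:,4]); return (l==i).astype(np.uint8)
def rect(c,m,z):
    cs,_=cv2.findContours(cv2.resize(m,None,fx=4,fy=4,interpolation=cv2.INTER_NEAREST),cv2.RETR_EXTERNAL,cv2.CHAIN_APPROX_NONE)
    p=max(cs,key=cv2.contourArea)[:,0]/4.-.375
    P=np.array([atz(c,q,z)[:2] for q in p]); return cv2.minAreaRect((P*1000).astype(np.float32))
E
python3 - <<'E'
from seg import *
S=bot.camera("scene");T=bot.camera("top")
for n,c,pts in(("S",S,dict(plate=(326,246),lid=(250,246),tb=(274,218),key=(452,300),rest=(447,314))),("T",T,dict(plate=(282,253),lid=(344,205),tb=(345,240),key=(164,289),rest=(176,300)))):
    hsv=cv2.cvtColor(c["img"],cv2.COLOR_RGB2HSV)
    for k,p in pts.items(): print(n,k,hsv[p[1],p[0]])
    for k,lo,hi,z in(("plate",(13,120,100),(25,255,255),.096),("lid",(105,40,90),(125,150,255),.0975),("tb",(5,200,120),(14,255,255),.1175)):
        try: m=blob(c,lo,hi,pts[k]); print(n,k,m.sum(),rect(c,m,z))
        except Exception as e: print(n,k,e)
big=np.hstack([cv2.resize(S["img"][270:350,390:510],(400,267),interpolation=cv2.INTER_CUBIC),cv2.resize(T["img"][260:320,120:210],(400,267),interpolation=cv2.INTER_CUBIC)])
b2=np.hstack([cv2.resize(S["img"][200:280,240:360],(400,267),interpolation=cv2.INTER_CUBIC),cv2.resize(T["img"][220:280,260:350],(400,267),interpolation=cv2.INTER_CUBIC)])
cv2.imwrite("pics/c1.png",np.vstack([big,b2])[:,:,::-1])
E
```

```text
S plate [ 18 165 158]
S lid [111  26 167]
S tb [ 13 211 199]
S key [  0 206 183]
S rest [ 13 165 148]
S plate 546 ((502.4471740722656, 89.94503021240234), (51.59309005737305, 51.69119644165039), 1.4823341369628906)
S lid 67 ((584.8945922851562, 22.30503273010254), (98.77620697021484, 5.584208965301514), 0.792941689491272)
S tb 139 ((515.2948608398438, -28.851139068603516), (71.57500457763672, 12.671080589294434), 79.99453735351562)
T plate [ 19 182 154]
T lid [110  57 156]
T tb [124  23 170]
T key [173 135  17]
T rest [ 14 174 120]
T plate 623 ((500.51300048828125, 90.85271453857422), (49.77140808105469, 49.68714904785156), 1.0280550718307495)
T lid 2541 ((581.562255859375, -27.304000854492188), (99.77080535888672, 100.11682891845703), 1.0360974073410034)
T tb 4 ((512.0889892578125, -2.7453830242156982), (1.4253010749816895, 7.0801100730896), 1.0206165313720703)
```

View pics/c1.png

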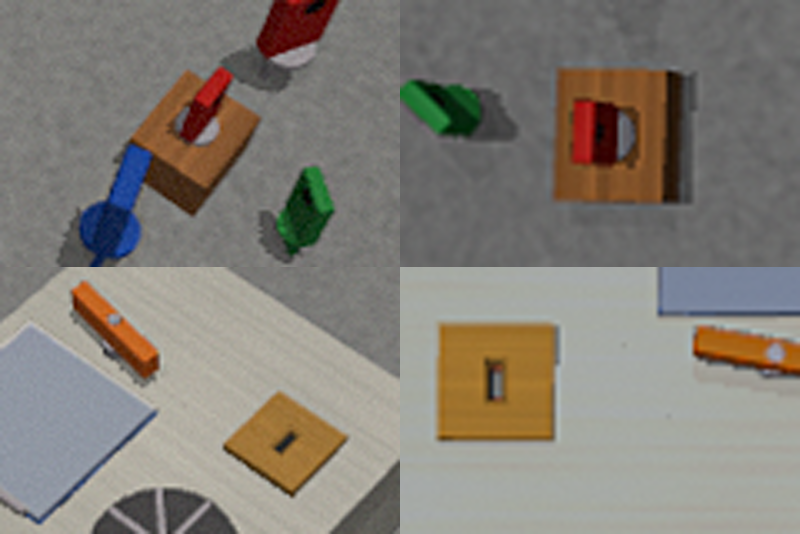

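Fitting the plate and lid together gives a unit yaw of about 1°, keyway ≈ (0.501, 0.0905) and pivot ≈ (0.5115, -0.0285). The bar is about 11° clockwise already. I'll move towards it now and learn the sign of joint 6 on the way.

```bash
python3 -m inch '[[3.5,4.6,0,8],[7,9.2,0,16],[10.5,13.8,0,25],[14,18.4,0,33],[17.5,23,0,41],[21,27.6,0,50],[24.5,32.2,0,58],[28,36.8,0,66.6]]' 4
python3 - <<'E'
from seg import *
o=bot.get_obs();print(np.round(o["q"],2),o["ee_pos"],o["tcp_rot"],o["opening"],o["time"])
S=bot.camera("scene");T=bot.camera("top")
for n,c,p,r in(("S",S,(451,300),(447,314)),("T",T,(163,289),(176,300))):
    hsv=cv2.cvtColor(c["img"],cv2.COLOR_RGB2HSV)
    im=c["img"].astype(int); a=c["img"].copy()
    m=blob(c,(0,170,150),(6,255,255),p,18); print(n,"key",m.sum(),rect(c,m,.0795))
    m=blob(c,(9,110,90),(19,255,255),r,40); print(n,"rest",m.sum(),rect(c,m,.034))
    u,v=np.mean(np.argwhere(blob(c,(0,170,150),(6,255,255),p,18)),0)[::-1];print(u,v)
E
```

```text
time: 2.0
ee_pos: [0.4083, -0.1653, 0.2396]
tcp_rot: [179.9, 0.0, 80.3]
wrist_force: [1.1, 0.4, -0.3]
opening: 0.0402
grasp_force: 0.0
[-2.204e+01 -9.950e+00 -4.290e+00  9.561e+01 -1.000e-02  7.769e+01] [ 0.40829094 -0.16532977  0.23957683] [1.79948595e+02 1.65590563e-02 8.02701254e+01] 0.0402106642734114 2.0
S key 54 ((414.1334228515625, 322.58074951171875), (27.815689086914062, 9.739280700683594), 0.4350014328956604)
S rest 534 ((414.3240051269531, 322.594482421875), (62.21113967895508, 51.62444305419922), 0.8460009694099426)
453.64814814814815 295.6111111111111
T key 47 ((412.8928527832031, 325.5396728515625), (24.90142822265625, 7.398860931396484), 2.4831979274749756)
T rest 509 ((411.6108093261719, 324.62994384765625), (60.02999496459961, 51.319087982177734), 1.1790671348571777)
160.6595744680851 289.4255319148936
```

Joint 6 follows yaw = 180 + q1 − q6, so I'll approach with yaw 260. That keeps q6 well within range for both the bar and the key.

```bash
python3 -m inch '[[1.3,1.7,0,10.6],[2.6,3.4,0,21.2],[3.9,5.1,0,31.8],[5.2,6.8,0,42.4],[6.5,8.5,0,53],[7.8,10.2,0,63.6],[9.1,12,0,74.2],[10.5,13.7,0,84.8]]'
python3 -m inch '[[0,0,-1,10.6],[0,0,-2,21.2],[0,0,-3,31.8],[0,0,-4,42.4],[0,0,-5,53],[0,0,-6,63.6],[0,0,-7,74.2],[0,0,-8,84.8]]'
python3 -m inch '[[0,0,0,5],[0,0,0,10],[0,0,0,10],[0,0,0,10],[0,0,0,10],[0,0,0,10],[0,0,0,10],[0,0,0,10]]'
python3 - <<'E'
from seg import *
o=bot.get_obs();print(np.round(o["q"],2),o["ee_pos"],o["tcp_rot"],o["opening"],o["time"])
S=bot.camera("scene");T=bot.camera("top")
cv2.imwrite("pics/c2.png",np.hstack([cv2.resize(S["img"][150:270,210:330],(400,400),interpolation=cv2.INTER_CUBIC),cv2.resize(T["img"][190:290,290:390],(400,400),interpolation=cv2.INTER_CUBIC)])[:,:,::-1])
E
```

```text
time: 3.1
ee_pos: [0.5127, -0.0301, 0.2394]
tcp_rot: [-180.0, 0.0, 165.1]
wrist_force: [-0.7, -0.4, 0.9]
opening: 0.04
grasp_force: 0.0
time: 4.1
ee_pos: [0.5123, -0.0307, 0.159]
tcp_rot: [-180.0, -0.0, -110.1]
wrist_force: [0.4, -0.1, -0.4]
opening: 0.0402
grasp_force: 0.0
time: 5.1
ee_pos: [0.5124, -0.03, 0.1593]
tcp_rot: [180.0, -0.0, -100.4]
wrist_force: [-0.4, -0.6, 0.2]
opening: 0.0399
grasp_force: 0.0
[ -3.35  -0.92  -4.84  86.08  -0.   -82.94] [ 0.51239754 -0.03000324  0.15927713] [ 1.79997429e+02 -1.18148794e-03 -1.00408785e+02] 0.039857716919053154 5.1
```

View pics/c2.png

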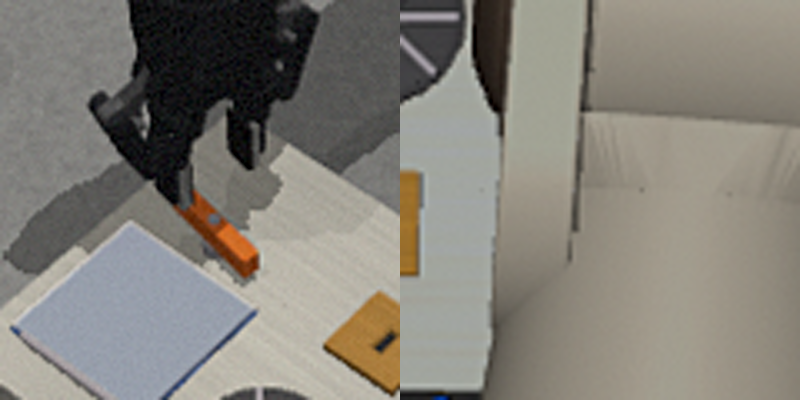

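The fingers straddle the bar at the pivot (scene crop, 215,220). Next I'll descend and grip.

```bash
python3 -m inch '[[0,0.1,-1,0],[0,0.1,-2,0],[0,0.1,-3,0],[0,0.1,-4,0],[0,0.1,-4.8,0],[0,0.1,-4.8,0],[0,0.1,-4.8,0],[0,0.1,-4.8,0]]'
python3 -m inch '[[0,0,0,0],[0,0,0,0],[0,0,0,0],[0,0,0,0],[0,0,0,0],[0,0,0,0],[0,0,0,0],[0,0,0,0]]' 0.5 30
```

```text
time: 6.2
ee_pos: [0.5127, -0.029, 0.1118]
tcp_rot: [-180.0, 0.0, -100.4]
wrist_force: [-0.7, -0.7, -0.4]
opening: 0.0398
grasp_force: 0.0
time: 7.2
ee_pos: [0.5122, -0.029, 0.1116]
tcp_rot: [180.0, 0.0, -100.4]
wrist_force: [-3.5, 0.9, 5.8]
opening: 0.0109
grasp_force: 32.9
```

```bash
python3 -m inch '[[0,0,0,-10],[0,0,0,-20],[0,0,0,-30],[0,0,0,-40],[0,0,0,-50],[0,0,0,-60],[0,0,0,-70],[0,0,0,-78]]'
python3 -m inch '[[0,0,0,-1],[0,0,0,-2],[0,0,0,-2],[0,0,0,-2],[0,0,0,-2],[0,0,0,-2],[0,0,0,-2],[0,0,0,-2]]'; python3 -c "
from h import *
print(bot.get_obs()['torque'])"
```

```text
time: 8.2
ee_pos: [0.5126, -0.0294, 0.1116]
tcp_rot: [-179.9, 0.0, -178.7]
wrist_force: [-1.7, -2.2, 4.1]
opening: 0.0111
grasp_force: 32.8
time: 9.2
ee_pos: [0.5126, -0.0294, 0.1116]
tcp_rot: [-180.0, 0.0, 179.8]
wrist_force: [-2.0, -3.2, 5.0]
opening: 0.0112
grasp_force: 33.1
[-0.66983403  0.44137587  0.29904118]
```

```bash
python3 -m inch '[[0,0,0,0],[0,0,0,0],[0,0,0,0],[0,0,2,0],[0,0,5,0],[0,0,8,0],[-1,3,9,0],[-2,7,9,0]]' 4
python3 -m inch '[[-1.3,4.7,0,0],[-2.6,9.4,0,0],[-3.9,14.1,0,0],[-5.2,18.8,0,0],[-6.5,23.5,0,0],[-7.9,28.3,0,1],[-7.9,28.3,0,1],[-7.9,28.3,0,1]]'
python3 - <<'E'
from seg import *
o=bot.get_obs();print(np.round(o["q"],2),o["ee_pos"],o["tcp_rot"],o["opening"],o["time"])
S=bot.camera("scene");T=bot.camera("top")
for n,c,p in (("S",S,(274,218)),("T",T,(345,240))):
    m=blob(c,(5,190,100),(14,255,255),p,30); print(n,m.sum(),rect(c,m,.1175))
cv2.imwrite("pics/c3.png",np.hstack([cv2.resize(S["img"][200:350,380:530],(400,400),interpolation=cv2.INTER_CUBIC),cv2.resize(T["img"][190:290,290:390],(400,400),interpolation=cv2.INTER_CUBIC)])[:,:,::-1])
E
```

```text
time: 10.2
ee_pos: [0.4927, 0.0413, 0.2022]
tcp_rot: [180.0, 0.1, 179.5]
wrist_force: [0.3, 0.5, -0.4]
opening: 0.0402
grasp_force: 0.0
time: 11.2
ee_pos: [0.4133, 0.3239, 0.2011]
tcp_rot: [-180.0, -0.0, -179.4]
wrist_force: [0.4, 0.7, -0.2]
opening: 0.0398
grasp_force: 0.0
[ 3.809e+01  9.500e-01  1.640e+00  9.072e+01 -1.000e-02  3.745e+01] [0.41331326 0.32389073 0.20108925] [-1.79975495e+02 -1.75764803e-02 -1.79357270e+02] 0.039816663091983645 11.2
S 246 ((518.3679809570312, -25.478919982910156), (76.94719696044922, 20.179790496826172), 0.799888014793396)
T 39 ((510.027587890625, -22.826303482055664), (66.85448455810547, 10.646628379821777), 9.031003952026367)
```

View pics/c3.png

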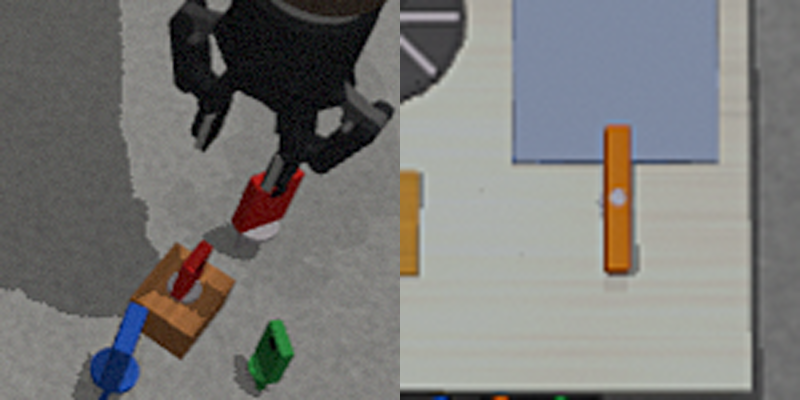

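The turnbutton lies squarely across the lid edge. Next I'll descend on the key and grip its bow.

```bash
python3 -m inch '[[0,0,-4,0],[0,0,-8,0],[0,0,-12,0],[0,0,-13,0],[0,0,-14,0],[0,0,-15,0],[0,0,-15,0],[0,0,-15,0]]'
python3 -m inch '[[0,0,0,0],[0,0,0,0],[0,0,0,0],[0,0,0,0],[0,0,0,0],[0,0,0,0],[0,0,0,0],[0,0,0,0]]' 0.4 25
```

```text
time: 12.3
ee_pos: [0.4137, 0.3242, 0.052]
tcp_rot: [180.0, 0.0, -179.4]
wrist_force: [0.2, 0.3, 0.0]
opening: 0.0398
grasp_force: 0.0
time: 13.3
ee_pos: [0.4136, 0.3241, 0.0517]
tcp_rot: [180.0, 0.0, -179.4]
wrist_force: [-0.9, -0.6, 6.0]
opening: 0.0097
grasp_force: 28.6
```

```bash
python3 -m inch '[[0,0,0,0],[0,0,0,0],[0,0,2,0],[0,0,5,0],[0,0,8,0],[0,0,11,0],[1,-3,12,0],[2.5,-7,12,0]]' - 60
python3 -m inch '[[1.2,-3.2,0,0],[2.4,-6.4,0,0],[3.6,-9.6,0,0],[4.8,-12.8,0,0],[6.2,-16.4,0,0],[6.2,-16.4,-1,0],[6.2,-16.4,-2,0],[6.2,-16.4,-2,0]]'
python3 - <<'E'
from seg import *
o=bot.get_obs();print(np.round(o["q"],2),o["ee_pos"],o["tcp_rot"],o["opening"],o["time"])
S=bot.camera("scene");T=bot.camera("top")
save(S,"s4.png");save(T,"t4.png")
cv2.imwrite("pics/c4.png",np.hstack([cv2.resize(S["img"][190:290,270:370],(400,400),interpolation=cv2.INTER_CUBIC),cv2.resize(T["img"][200:300,230:330],(400,400),interpolation=cv2.INTER_CUBIC)])[:,:,::-1])
tip=np.array(o["ee_pos"])-[0,0,.04]
for n,c in(("S",S),("T",T)): print(n,"pred tip",proj(c,tip),"pred keyway",proj(c,[.501,.0905,.096]),[ (r["score"],r["point"]) for r in bot.landmark_of("key",c)[:4]],[r["point"] for r in bot.landmark_of("keyway",c)[:2]])
E
```

```text
time: 14.3
ee_pos: [0.4387, 0.2539, 0.1719]
tcp_rot: [180.0, 0.1, -179.3]
wrist_force: [0.1, 0.2, -0.6]
opening: 0.0092
grasp_force: 58.7
time: 15.3
ee_pos: [0.4996, 0.0906, 0.15]
tcp_rot: [-180.0, -0.1, -179.3]
wrist_force: [0.3, -0.2, -0.5]
opening: 0.0092
grasp_force: 58.7
[ 1.027e+01 -1.550e+00 -6.490e+00  8.519e+01  1.000e-02  9.620e+00] [0.49957176 0.09058118 0.14998893] [-1.79988424e+02 -1.21641719e-01 -1.79346274e+02] 0.009211041078069778 15.3
S pred tip [[326.79834458 246.66957413]] pred keyway [[325.96924472 251.44668709]] [(0.91, [418.4, 347.4]), (0.67, [326.0, 243.7]), (0.66, [327.4, 257.0]), (0.61, [471.8, 290.5])] [[323.1, 250.1], [162.7, 215.2]]
T pred tip [[281.11941812 245.15753371]] pred keyway [[281.61751179 245.21737528]] [(0.78, [172.2, 245.4]), (0.71, [135.5, 284.2]), (0.6, [163.7, 331.1])] []
```

View pics/c4.png

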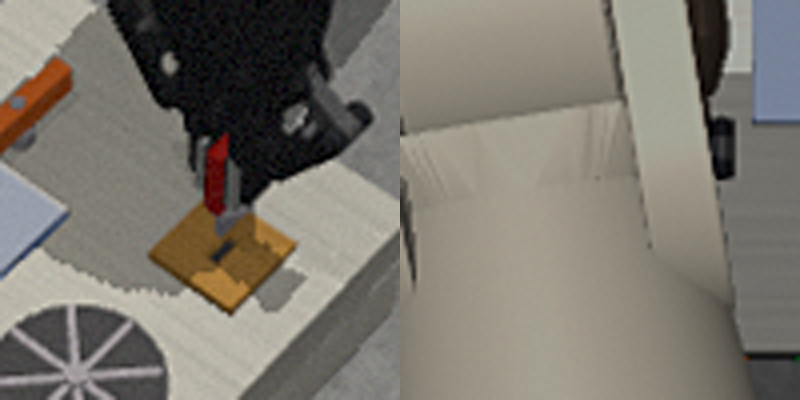

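In the scene crop the key hangs upright over the slot (326,252). The key-to-plate offsets agree between the cameras, so I'll shift +2 mm in x and lower it gently.

```bash
python3 -m inch '[[0.2,0,0,0.3],[0.2,0,-0.6,0.3],[0.2,0,-1.2,0.3],[0.2,0,-1.4,0.3],[0.2,0,-1.6,0.3],[0.2,0,-1.8,0.3],[0.2,0,-2,0.3],[0.2,0,-2,0.3]]'
```

```text
time: 16.6
ee_pos: [0.5024, 0.0899, 0.1312]
tcp_rot: [-180.0, -0.0, -179.1]
wrist_force: [-0.8, -0.1, -1.0]
opening: 0.0089
grasp_force: 58.7
```

```bash
python3 -m inch '[[0.05,-0.05,-0.1,0],[0.05,-0.05,-0.2,0],[0.05,-0.05,-0.3,0],[0.05,-0.05,-0.4,0],[0.05,-0.05,-0.5,0],[0.05,-0.05,-0.5,0],[0.05,-0.05,-0.5,0],[0.05,-0.05,-0.5,0]]'
```

```text
time: 17.6
ee_pos: [0.5028, 0.0895, 0.1261]
tcp_rot: [180.0, -0.0, -179.1]
wrist_force: [-3.5, 1.3, -0.4]
opening: 0.0093
grasp_force: 58.8
```

```bash
python3 -m inch '[[-0.2,0.03,-0.2,0],[0,0.03,-0.3,0],[-0.2,0.03,-0.4,0],[0,0.03,-0.5,0],[-0.2,0.03,-0.6,0],[0,0.03,-0.7,0],[-0.2,0.03,-0.8,0],[-0.2,0.03,-0.8,0]]'
```

```text
time: 18.6
ee_pos: [0.5016, 0.0899, 0.1187]
tcp_rot: [180.0, 0.1, -179.1]
wrist_force: [0.8, 0.6, 2.3]
opening: 0.0094
grasp_force: 59.2
```

```bash
python3 -m inch '[[0.2,0,-0.1,0],[0,0,-0.2,0],[0.2,0,-0.3,0],[0,0,-0.4,0],[0.2,0,-0.5,0],[0,0,-0.6,0],[0.2,0,-0.6,0],[0.1,0,-0.65,0]]'
```

```text
time: 19.6
ee_pos: [0.5024, 0.0899, 0.1137]
tcp_rot: [180.0, 0.1, -179.1]
wrist_force: [-1.7, 0.6, 18.7]
opening: 0.0089
grasp_force: 61.7
```

```bash
python3 -m inch '[[0.1,0,0,0],[-0.1,0,0,0],[0.1,0,0,0],[-0.1,0,-0.05,0],[0.1,0,-0.05,0],[-0.1,0,-0.05,0],[0,0,-0.05,0],[0,0,-0.05,0]]'
```

```text
time: 20.6
ee_pos: [0.5024, 0.0899, 0.1137]
tcp_rot: [180.0, 0.1, -179.1]
wrist_force: [-4.1, -0.6, 20.7]
opening: 0.0092
grasp_force: 62.2
```

```bash
python3 -m inch '[[0,0,0,0],[0,0,0,0],[0,0,0,-5],[0,0,0,-10],[0,0,0,-15],[0,0,0,-20],[0,0,0,-25],[0,0,0,-25]]' - 90
python3 -c "
from h import *
print(bot.get_obs()['torque'])"
```

```text
time: 21.6
ee_pos: [0.5024, 0.0898, 0.1137]
tcp_rot: [179.9, 0.1, 155.8]
wrist_force: [-4.3, -0.6, 21.4]
opening: 0.0087
grasp_force: 88.0
[-0.18938972  1.09224796  0.00898989]
```

The key turns freely with the collar down. I'll continue to the stop.

```bash
python3 -m inch '[[-0.03,0,0,-10],[-0.05,0,0,-20],[-0.05,0,0,-30],[-0.05,0,0,-40],[-0.05,0,0,-50],[-0.05,0,0,-60],[-0.05,0,0,-68],[-0.05,0,0,-72]]'
python3 -c "
from h import *
print(bot.get_obs()['torque'])"
python3 -m inch '[[0,0,0,-3],[0,0,0,-5],[0,0,0,-5],[0,0,0,-5],[0,0,0,-5],[0,0,0,-5],[0,0,0,-5],[0,0,0,-5]]'
python3 - <<'E'
from h import *
print(bot.get_obs()['torque'])
S=bot.camera("scene")
cv2.imwrite("pics/c5.png",cv2.resize(S["img"][170:290,230:370],(700,600),interpolation=cv2.INTER_CUBIC)[:,:,::-1])
E
```

```text
time: 22.6
ee_pos: [0.5009, 0.0889, 0.1138]
tcp_rot: [180.0, 0.1, 83.7]
wrist_force: [-9.1, -6.2, 24.9]
opening: 0.0091
grasp_force: 88.6
[-1.31658248  2.44959123  0.21788303]
time: 23.6
ee_pos: [0.5007, 0.0889, 0.1137]
tcp_rot: [180.0, 0.1, 78.9]
wrist_force: [-11.6, -5.7, 26.2]
opening: 0.0095
grasp_force: 88.7
[-1.24168082  2.58824336  0.12084745]
```

View pics/c5.png

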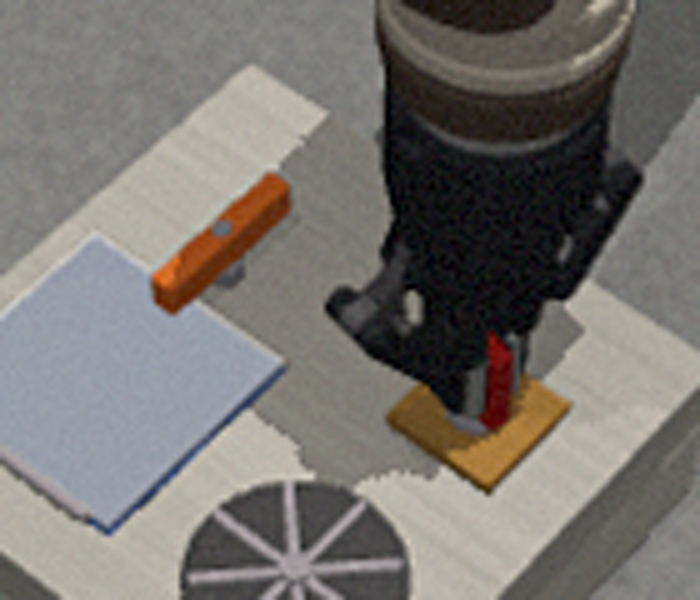

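```bash
for i in 1; do python3 -m inch '[[-0.03,-0.02,0,0],[-0.06,-0.04,0,0],[-0.08,-0.05,0,0],[-0.08,-0.05,0,0],[-0.08,-0.05,0,0],[-0.08,-0.05,0,0],[-0.08,-0.05,0,0],[-0.08,-0.05,0,0]]'; done
python3 -c "
from h import *
print(bot.get_obs()['torque'])"
python3 -m inch '[[0,0,0,-2],[0,0,0,-4],[0,0,0,-6],[0,0,0,-6],[0,0,0,-6],[0,0,0,-6],[0,0,0,-6],[0,0,0,-6]]'
python3 -c "
from h import *
print(bot.get_obs()['torque'])"
```

```text
time: 24.65
ee_pos: [0.5007, 0.0889, 0.1138]
tcp_rot: [179.9, 0.0, 78.9]
wrist_force: [-6.7, -3.2, 23.7]
opening: 0.0089
grasp_force: 88.4
[-0.7548507   1.6596046   0.09580612]
time: 25.65
ee_pos: [0.5005, 0.0889, 0.1138]
tcp_rot: [179.9, 0.0, 72.9]
wrist_force: [-8.2, -3.5, 24.0]
opening: 0.0091
grasp_force: 88.5
[-0.73688734  1.88525423  0.43614501]
```

The torque jumped from 0.10 to 0.44 N m, so the plug is at its stop, and the key is home and gripped. I'll hand in now.

```bash
python3 -c "
from h import *
o=bot.get_obs();print(o['torque'],o['grasp_force'],o['ee_pos']);print(bot.job_done())"
```

```text
[-0.73688734  1.88525423  0.43614501] 88.46149921417236 [0.50046993 0.08892427 0.11375172]
the job is handed in; nothing more can be done
None
```

I handed in the job at about 25.7 s with the turnbutton across the shut hatch and the key home, turned to its stop and still gripped; the hand-in returned no verdict.

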